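# Size a lino block in the fence corner and file it

## Task

Size the mounted lino block that lies askew on the sizing board and file it: slide it home into the corner, flush against both fences, so that the brass lines show its length, then lift it out and lay it flat and square across the free near part of the tray for that length, between the tray's side walls. Set it down without dropping it, and leave the filed blocks, the two blocks waiting on the sketchbook and the things around where they are.

Things in the scene. Friction and masses are not known exactly. Their poses are not given: they have to be found in the camera images.
- sizing_board: fixed plywood board, 160 (x) by 210 mm (y), top face 12 mm above the table. Origin: centre of its underside. Two wooden fences 14 mm wide stand 8 mm above the top: the back fence along its +x edge (inner face at x = 66 mm), the end stop along its +y edge (inner face at y = 91 mm). Brass lines 70, 88 and 106 mm from the end stop show the block lengths. Fences are lower than a block: grip over them.
- fence_corner (a point): the inner corner where the two fences meet, on the top face of the sizing board (12 mm above the table); axes as the board's: x into the back fence, y into the end stop. A block home in the corner has its centre at x = -22.5 mm and y = minus half its length from here, its y parallel to this y.
- block_short: mounted lino block, plywood with a dark lino face on top, 70 mm long, 45 mm wide, 24 mm high, about 47 g. Origin: centre of its underside; y runs along its length, x across its width, z up. One of the three blocks lies on the sizing board (which one changes), the others on the sketchbook.
- block_middle: mounted lino block, plywood with a dark lino face on top, 88 mm long, 45 mm wide, 24 mm high, about 59 g. Origin: centre of its underside; y runs along its length, x across its width, z up. One of the three blocks lies on the sizing board (which one changes), the others on the sketchbook.
- block_long: mounted lino block, plywood with a dark lino face on top, 106 mm long, 45 mm wide, 24 mm high, about 71 g. Origin: centre of its underside; y runs along its length, x across its width, z up. One of the three blocks lies on the sizing board (which one changes), the others on the sketchbook.
- rack: fixed carrying board, 200 by 400 mm, 8 mm thick, with an upright strip 35 mm high above it along its far (+x) edge; it carries the three trays side by side, their axes parallel to its own. Origin: centre of its underside; y runs along the row of trays, x away from the robot.
- tray_short: fixed shallow tray for blocks 70 mm long, on the rack, underside 8 mm above the table; the trays change places. 176 mm long (x), 76 mm wide inside (y), floor 4 mm thick, side and far walls 5 mm thick and 14 mm high above the floor, near end (-x) open. Origin: centre of its underside. A filed block lies across its far end; x = -88 to +20 mm is free.
- tray_middle: fixed shallow tray for blocks 88 mm long, on the rack, underside 8 mm above the table; the trays change places. 176 mm long (x), 94 mm wide inside (y), floor 4 mm thick, side and far walls 5 mm thick and 14 mm high above the floor, near end (-x) open. Origin: centre of its underside. A filed block lies across its far end; x = -88 to +20 mm is free.
- tray_long: fixed shallow tray for blocks 106 mm long, on the rack, underside 8 mm above the table; the trays change places. 176 mm long (x), 112 mm wide inside (y), floor 4 mm thick, side and far walls 5 mm thick and 14 mm high above the floor, near end (-x) open. Origin: centre of its underside. A filed block lies across its far end; x = -88 to +20 mm is free.
- filed_short: block of the short size (70 by 45 by 24 mm), already filed: it lies across the far end of its tray, its centre about 56 mm beyond the tray's centre. Origin: centre of its underside; y along its length.
- filed_middle: block of the middle size (88 by 45 by 24 mm), already filed: it lies across the far end of its tray, its centre about 56 mm beyond the tray's centre. Origin: centre of its underside; y along its length.
- filed_long: block of the long size (106 by 45 by 24 mm), already filed: it lies across the far end of its tray, its centre about 56 mm beyond the tray's centre. Origin: centre of its underside; y along its length.
- sketchbook: fixed closed sketchbook, 150 (x) by 250 (y) by 12 mm, black cover, wire spiral on its near long edge, beyond the sizing board; the two blocks not yet to be dealt with lie on it. Origin: centre of its underside.
- brayer: ink roller lying on the table, 170 mm long, 92 mm wide, up to 36 mm high. Origin: on the table under the middle of its black roller; the wooden handle runs to its -x.
- lino_cutter: lino cutter lying on the table, 95 mm long, 25 mm high, pear-shaped wooden handle, steel gouge towards its +x. Origin: underside, near the middle.
- water_pot: white plastic water pot with two compartments, 75 by 95 by 70 mm, standing on the table. Origin: centre of its underside.
Things that resemble listed ones, but are neither listed nor needed, are in the scene too. What is shaped like the block_long but orange or pink is not meant.

How it is judged:
By the outcome, as a careful person would: the job done as asked, in the order asked, and still so for the second after the job is handed in, with the robot touching nothing.
It also fails if it takes over 59 s, if anything falls off the work surface, if the arm or the gripper's body presses on something with over 40 N, if the wrist force passes 120 N, or if a joint passes its speed limit or range.

## Robot

A 6-joint arm with a two-finger parallel gripper is mounted at the origin on the work surface. World frame = base frame: x ahead of the robot, y to its left, z up, the work surface at z = 0. Lengths are in m, angles in rad, forces in N, time in s.
With the tool pointing down it reaches from about 0.275 to 0.75 m from the base axis. Payload 10.2 kg.
Tool frame: the origin (TCP) lies midway between the tips of the shut fingers; the grasp point (between the pads) lies 19 mm behind it; z points along the fingers, y is the line along which they close (so a half turn about z gives the same grasp; the last joint's range is limited). The gripper opens to 88 mm and grips with 3 to 60 N. Pads are 18 mm wide; open, the fingers measure 123 mm over their backs; the gripper's body (75 mm by 187 mm) begins 45 mm behind the grasp point.
Start: joints at [1.097, 0.313, 1.498, -0, 1.331, -0.223], TCP at [0.13, 0.509, 0.239] pointing down, gripper open.
Joint ranges: [-2.94, 2.94], [-0.97, 2.17], [0.19, 2.56], [-1.23, 4.37], [0.02, 3.11], [-2.88, 2.88]. Speed limits (rad/s): [2.39, 2.39, 3.01, 3.14, 3.14, 3.14].

## Interface

Orientations are given as a 3x3 rotation matrix whose columns are the frame's x, y, z axes.
In Python, from cell import env gives the robot as it stands.
- The arm moves only by the tool step_arm, never from a script. Its argument "rows" is a list of rows, each an object of numbers: "x", "y", "z": the shift along the tool's x, y, z in units of 0.6 m (1.0 is 0.6 m); "ax", "ay", "az": the turn, a rotation vector about the tool's x, y, z in units of 180 degrees (1.0 is 180 degrees). In form: [{"x": .., "y": .., "z": .., "ax": .., "ay": .., "az": ..}, ...]. A call has exactly 8 rows; each row is the pose to reach, as a shift and turn from the pose commanded when the call began, along the tool's axes at that moment, turning the shorter way round; what a row does not reach only later rows make up. A row lasts 1/10 s, in which the tool goes at most 50 mm and 8.59 degrees, less where a joint would pass 70% of its speed; a pose out of reach is approached as far as the arm can. A call with a number of a shift or a turn outside -1 to 1 is refused whole. A call with a gripper value outside its range is refused whole. "claw" is the closure, from 0 (fully open) to 1 (shut), set as the call begins (left out, the last holds). The fingers move at their own pace and stop on an object; the grip force is fixed at half the most. Time passes only in rows, so rows that repeat a pose let the fingers close, or fill a call up. It gives the time, the measured TCP pose, the force, the opening and the grip force at its end, in the units of the state.
- env.observe(): the state, without advancing time (a new reading comes with each control period).
- env.read_camera(name): name is "side" or "top"; returns the picture (384x512x3 uint8, blue, green, red); there is no depth.
- env.get_calibration(name): a dict with "vertical_fov" (degrees; the focal length in pixels is half the picture's height over the tangent of half this angle, whatever the lens; pixels are square), "cx", "cy" (the principal point, pixels), "k1" (the pictures are not rectified: a ray, as slopes to the right and down, at radius r is drawn at 1 + k1 r^2 times it, then the intrinsics apply), "camera_from_world" (4x4, takes a point from world to camera coordinates). Camera axes: x right, y down, z forward; pixel columns grow to the right and rows downward; lengths in m; the calibration is good to about 2 mm. A picture is of the moment at which its call begins. get_calibration takes no time and is no camera call.
- env.close_job(): hands the job in; it is judged then, once.
Trained networks look in the newest picture that a camera, given by its name, has taken for a name from the list of things; names that differ only in an ending like _2 or _b are one class to them, and where a whole thing is asked for, a point or a joint stands for the part that bears it (a point fixed in the world has none). Each returns a list of dicts, best first, with "score" (0 to 1); they miss things now and then, are a little off and sometimes report something else, mostly with a low value. They report only what shows in the picture. A call takes as long as a camera call. They do not tell look-alikes from the thing itself.
- env.search_frame(camera, label): "point" ([column, row] in pixels, amid what is visible of it).
- env.trace(camera, label): "pixels" (384x512 bool, what is visible of it) and "point" ([column, row] in pixels, amid what is visible of it).
- env.mark_of(camera, label): "point" ([column, row] in pixels: a listed point, or the origin of a listed thing).
The state is a dict: "t": time; "joints": joint angles; "dq": joint speeds; "joint_efforts": joint torques, N m; "tool_pos": TCP position; "tcp_rot": TCP orientation; "contact_force": force on the tool from outside, world axes, zero at the start; "torque": the same for the moment, N m; "finger_gap": opening from 0.0 (shut) to 1.0 (fully open); "gripper_force": force on a finger pad.
Only numpy, scipy, OpenCV 4.12 (cv2) and the standard library are available. Lean on these libraries where they do the work, as an engineer would, in place of code of your own. Each camera call takes 0.05 s, during which the arm holds its last target. There are 200 camera calls.

## Working session

There is one attempt and no reset: what is moved stays moved. The work goes in short steps, Python scripts to look and compute and a tool call to move; the robot and the scene stay as the last step left them, time stands still between calls to the robot, and variables do not carry over. Pictures are saved under pics/ and viewed, at most 10 in all, crops included, and the job is handed in when it is done.

Besides the shell and the picture viewer there is one more tool, called after "Call:" as name([rows], argument=value, ...), one row to a line, values as JSON. step_arm: Moves the arm, as the interface text tells. Shifts and turns lie within -1 to 1; 1 stands for 0.6 m of shift or 180 degrees of turn. Its arguments: {"type":"object","properties":{"rows":{"type":"array","items":{"type":"object","properties":{"x":{"type":"number"},"y":{"type":"number"},"z":{"type":"number"},"ax":{"type":"number"},"ay":{"type":"number"},"az":{"type":"number"}}}},"claw":{"type":"number"}},"required":["rows"]}

```bash
mkdir -p pics; ls
cat > h.py <<'E'
import numpy as np, cv2
from cell import env
def cal(n):
    c=env.get_calibration(n); f=192/np.tan(np.radians(c["vertical_fov"])/2)
    return f,c["cx"],c["cy"],c["k1"],np.array(c["camera_from_world"])
def ray(n,p):
    f,cx,cy,k,T=cal(n); d=np.array([(p[0]-cx)/f,(p[1]-cy)/f]); u=d.copy()
    for _ in range(30): u=d/(1+k*(u@u))
    R=T[:3,:3]; return -R.T@T[:3,3], R.T@np.array([u[0],u[1],1])
def atz(n,p,z):
    o,d=ray(n,p); return o+d*(z-o[2])/d[2]
def proj(n,X):
    f,cx,cy,k,T=cal(n); X=np.atleast_2d(X); c=X@T[:3,:3].T+T[:3,3]; u=c[:,:2]/c[:,2:]
    u=u*(1+k*(u**2).sum(1,keepdims=True)); return u*f+[cx,cy]
E
python3 - <<'E'
from h import *
for n in ("top","side"):
    im=env.read_camera(n); cv2.imwrite(f"pics/{n}0.png",im)
    print(n,cal(n)[:4],ray(n,(256,192)))
names="sizing_board fence_corner block_short block_middle block_long rack tray_short tray_middle tray_long filed_short filed_middle filed_long sketchbook".split()
for n in names:
    r=env.mark_of("top",n)[:3]
    print(n,[(np.round(q["point"]).tolist(),round(q["score"],2),np.round(atz("top",q["point"],.012 if n!="rack" else 0),3)[:2].tolist()) for q in r])
print(env.observe()["t"])
E
```

```text
pics
top (np.float64(444.158732990083), 256.32553233978183, 184.68345353186666, 0.016739234830131528) (array([0.44140381, 0.05133981, 1.23754283]), array([ 0.06151148,  0.02685614, -0.99788124]))
side (np.float64(417.27334797217594), 257.4377599337359, 186.6257367995908, -0.15588316105893307) (array([ 0.53835313, -0.55584258,  0.83300652]), array([ 0.01103539,  0.60817035, -0.7938418 ]))
sizing_board [([201.0, 184.0], 0.72, [0.543, 0.237])]
fence_corner [([170.0, 154.0], 0.62, [0.629, 0.323]), ([366.0, 174.0], 0.42, [0.559, -0.22])]
block_short [([277.0, 107.0], 0.64, [0.754, 0.021])]
block_middle [([235.0, 102.0], 0.89, [0.772, 0.138]), ([173.0, 153.0], 0.31, [0.63, 0.314])]
block_long [([173.0, 103.0], 0.8, [0.775, 0.314]), ([204.0, 180.0], 0.69, [0.552, 0.228]), ([215.0, 268.0], 0.63, [0.312, 0.2])]
rack []
tray_short [([319.0, 178.0], 0.87, [0.551, -0.091])]
tray_middle [([411.0, 175.0], 0.59, [0.554, -0.341])]
tray_long [([364.0, 176.0], 0.88, [0.554, -0.215]), ([410.0, 157.0], 0.29, [0.605, -0.342]), ([411.0, 174.0], 0.21, [0.558, -0.341])]
filed_short [([318.0, 156.0], 0.77, [0.613, -0.09])]
filed_middle [([411.0, 152.0], 0.95, [0.618, -0.345])]
filed_long [([366.0, 155.0], 0.62, [0.613, -0.222]), ([205.0, 183.0], 0.6, [0.544, 0.226])]
sketchbook [([253.0, 98.0], 0.62, [0.781, 0.088])]
0.75
```

View pics/top0.png

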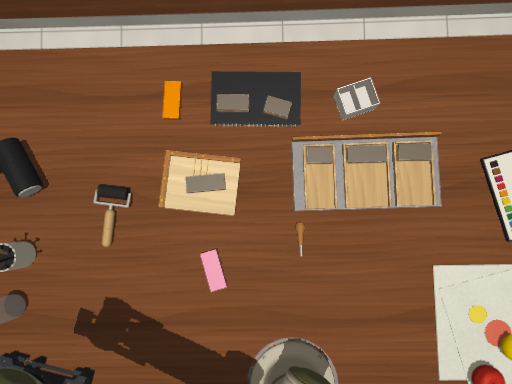

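View pics/side0.png

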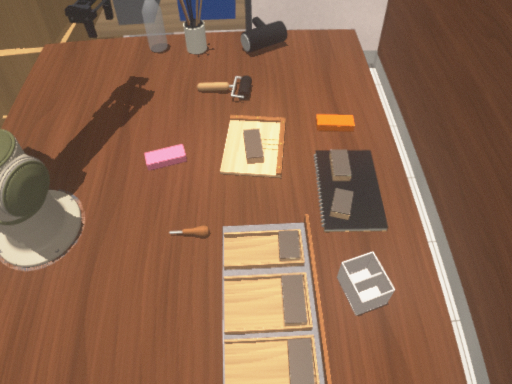

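The block on the board (205,183) looks as long as the filed long one, and the two on the sketchbook (233,102) and (278,107) look shorter. The orange (172,100) and pink (213,270) blocks are decoys. I'll check this by measuring, with one crop to confirm.

```bash
cat > m.py <<'E'
from h import *
def rect(n,mask,z):
    c=max(cv2.findContours(cv2.resize(mask.astype(np.uint8)*255,None,fx=4,fy=4,interpolation=cv2.INTER_LINEAR)//128,cv2.RETR_EXTERNAL,cv2.CHAIN_APPROX_NONE)[0],key=cv2.contourArea)[:,0]
    P=np.array([atz(n,(p+.5)/4-.5,z)[:2] for p in c]); r=cv2.minAreaRect((P*1000).astype(np.float32))
    return np.round(r[0],1),np.round(r[1],1),round(r[2],1)
def grey(im,pt,w=40):
    hsv=cv2.cvtColor(im,cv2.COLOR_BGR2HSV); m=((hsv[...,1]<60)&(hsv[...,2]<140)&(hsv[...,2]>55)).astype(np.uint8)
    x,y=map(int,pt); q=np.zeros_like(m); q[y-w:y+w,x-w:x+w]=m[y-w:y+w,x-w:x+w]
    _,l=cv2.connectedComponents(q,connectivity=4); return l==l[y,x]
E
python3 - <<'E'
from m import *
T=cv2.imread("pics/top0.png"); S=cv2.imread("pics/side0.png")
for n,im,L in (("top",T,dict(board=(205,183),sk1=(233,102),sk2=(278,107))),("side",S,dict(board=(253,145),sk1=(341,164),sk2=(342,205)))):
    for k,p in L.items():
        print(n,k,im[p[1],p[0]],rect(n,grey(im,p),.036))
env.read_camera("top");env.read_camera("side")
for n in("top","side"):
    for lab,z in (("sizing_board",.012),("tray_long",.026),("filed_long",.036),("rack",.008)):
        for q in env.trace(n,lab)[:2]: print(n,lab,round(q["score"],2),np.round(q["point"]),rect(n,q["pixels"],z))
a=cv2.resize(T[140:225,150:250],None,fx=4,fy=4,interpolation=cv2.INTER_CUBIC)
b=cv2.resize(S[105:185,210:295],None,fx=4.25,fy=4.25,interpolation=cv2.INTER_CUBIC)
cv2.imwrite("pics/c1.png",np.hstack([a,b[:340]]))
E
```

```text
top board [112 127 139] (array([544.4, 225. ]), array([40.5, 98.8]), 5.1)
top sk1 [103 117 129] (array([766. , 143.6]), array([93.3, 47. ]), 89.2)
top sk2 [104 119 132] (array([750.9,  16.7]), array([85. , 46.8]), 72.0)Traceback (most recent call last):
  File "<stdin>", line 5, in <module>
  File "m.py", line 4, in rect
    P=np.array([atz(n,(p+.5)/4-.5,z)[:2] for p in c]); r=cv2.minAreaRect((P*1000).astype(np.float32))
                ~~~^^^^^^^^^^^^^^^^^
  File "h.py", line 11, in atz
    o,d=ray(n,p); return o+d*(z-o[2])/d[2]
        ~~~^^^^^
  File "h.py", line 7, in ray
    f,cx,cy,k,T=cal(n); d=np.array([(p[0]-cx)/f,(p[1]-cy)/f]); u=d.copy()
                ~~~^^^
  File "h.py", line 4, in cal
    c=env.get_calibration(n); f=192/np.tan(np.radians(c["vertical_fov"])/2)
ValueError: time passes only in moves, steps and waits
```

```bash
sed -i 's/^def cal/import functools\n@functools.lru_cache\ndef cal/' h.py
python3 - <<'E'
from m import *
T=cv2.imread("pics/top0.png"); S=cv2.imread("pics/side0.png")
for n,im,L in (("top",T,dict(board=(205,183),sk1=(233,102),sk2=(278,107))),("side",S,dict(board=(253,145),sk1=(341,164),sk2=(342,205)))):
    for k,p in L.items():
        print(n,k,im[p[1],p[0]],rect(n,grey(im,p),.036))
env.read_camera("top");env.read_camera("side")
for n in("top","side"):
    for lab,z in (("sizing_board",.012),("tray_long",.026),("filed_long",.036),("rack",.008)):
        for q in env.trace(n,lab)[:2]: print(n,lab,round(q["score"],2),np.round(q["point"]),rect(n,q["pixels"],z))
a=cv2.resize(T[140:225,150:250],None,fx=4,fy=4,interpolation=cv2.INTER_CUBIC)
b=cv2.resize(S[105:185,210:295],None,fx=4.25,fy=4.25,interpolation=cv2.INTER_CUBIC)
cv2.imwrite("pics/c1.png",np.hstack([a,b[:340]]))
E
```

```text
top board [112 127 139] (array([544.4, 225. ]), array([40.5, 98.8]), 5.1)
top sk1 [103 117 129] (array([766. , 143.6]), array([93.3, 47. ]), 89.2)
top sk2 [104 119 132] (array([750.9,  16.7]), array([85. , 46.8]), 72.0)
side board [111 133 158] (array([512.3, 367.1]), array([1584.6, 2337.2]), 86.3)
side sk1 [110 123 141] (array([512.3, 367.1]), array([1584.6, 2337.2]), 86.3)
side sk2 [111 124 142] (array([512.3, 367.1]), array([1584.6, 2337.2]), 86.3)
top sizing_board 0.71 [194. 177.] (array([548.4, 239.3]), array([218.5, 166.9]), 81.7)
top sizing_board 0.59 [357.  97.] (array([ 772.8, -199.5]), array([ 93.4, 116.4]), 17.3)
top tray_long 0.76 [366. 182.] (array([ 557.9, -216.9]), array([128.5, 179.7]), 88.9)
top filed_long 0.87 [365. 152.] (array([ 612.2, -214.9]), array([112.2,  51.2]), 88.6)
top rack 0.88 [341. 159.] (array([ 569.9, -222.1]), array([208.3, 409.4]), 0.6)
top rack 0.56 [255.  92.] (array([781.5,  82.2]), array([259.2, 160.5]), 86.9)
side sizing_board 0.6 [264. 145.] (array([550.5, 240.8]), array([229.6, 162.2]), 82.5)
side tray_long 0.94 [256. 305.] (array([ 561.2, -221.9]), array([176.3, 131.3]), 0.4)
side rack 0.57 [308. 286.] (array([ 570.4, -191.9]), array([210.7, 392. ]), 0.7)
side rack 0.38 [288. 248.] (array([618.5, -79.9]), array([52.1, 84.2]), 0.6)
```

View pics/c1.png

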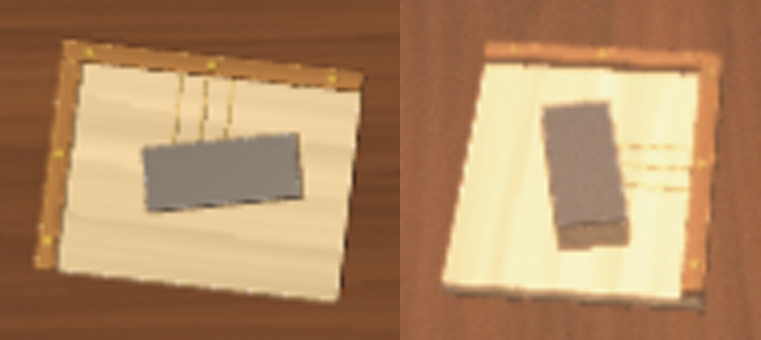

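The crop shows a long block of about 155/4 px ≈ 105 mm. The fence corner is at top left, and the three brass lines cross the back fence side. Next I'll crop the long tray for its corners and fit the board and block poses.

```bash
cat > fit.py <<'E'
from h import *
from scipy.optimize import least_squares
O={"top":(150,140,4,0),"side":(210,105,4.25,400)}
def pix(n,p,o=O):
    x0,y0,s,dx=o[n]; return np.array([(p[0]-dx+.5)/s-.5+x0,(p[1]+.5)/s-.5+y0])
def fit(obs,x0):  # obs: list (cam,pixel,(x,y,z) local with z world)
    def res(v):
        c,s=np.cos(v[2]),np.sin(v[2]); return np.concatenate([proj(n,[v[0]+c*q[0]-s*q[1],v[1]+s*q[0]+c*q[1],q[2]])[0]-p for n,p,q in obs])
    r=least_squares(res,x0,loss="soft_l1"); v=r.x
    return np.round([v[0]*1e3,v[1]*1e3,np.degrees(v[2])],2),np.round(r.fun.reshape(-1,2),1).tolist()
E
python3 - <<'E'
from fit import *
bt=[((65,40),(.08,.105,.02)),((362,72),(.08,-.105,.02)),((83,62),(.066,.091,.012)),((340,302),(-.08,-.105,.012)),((59,270),(-.08,.091,.012)),((358,91),(.066,-.105,.012))]
bs=[((485,42),(-.08,.105,.02)),((722,50),(.08,.105,.02)),((485,65),(-.08,.091,.012)),((698,71),(.066,.091,.012)),((445,288),(-.08,-.105,.012)),((705,297),(.08,-.105,.02))]
a,b=.0225,.053
kt=[((143,147),(a,b,.036)),((297,132),(a,-b,.036)),((303,198),(-a,-b,.036)),((148,212),(-a,b,.036))]
ks=[((543,105),(-a,b,.036)),((608,100),(a,b,.036)),((629,220),(a,-b,.036)),((557,227),(-a,-b,.036))]
mk=lambda n,l:[(n,pix(n,p),q) for p,q in l]
for nm,t,s,x0 in(("board",bt,bs,(.55,.24,-.1)),("block",kt,ks,(.54,.22,.1))):
    for o in(mk("top",t),mk("side",s),mk("top",t)+mk("side",s)): print(nm,*fit(o,x0))
T=cv2.imread("pics/top0.png"); S=cv2.imread("pics/side0.png")
A=cv2.resize(T[132:217,335:400],None,fx=6,fy=6,interpolation=cv2.INTER_CUBIC)
B=cv2.resize(S[265:350,215:330],None,fx=3.5,fy=6,interpolation=cv2.INTER_CUBIC)
cv2.imwrite("pics/c2.png",np.hstack([A,B])); print(A.shape,B.shape)
E
```

```text
board [547.61 239.59  -7.24] [[-0.4, -0.1], [0.3, -0.4], [0.1, 0.3], [-0.4, -0.2], [-0.3, 0.3], [0.9, 0.2]]
board [550.9  237.99  -6.86] [[0.1, 0.2], [-0.2, 0.9], [-0.3, 0.1], [0.2, 1.1], [-0.3, -0.6], [0.6, -1.3]]
board [549.19 239.11  -7.13] [[-0.3, -0.6], [0.4, -1.1], [0.2, -0.2], [-0.1, -0.9], [-0.1, -0.2], [1.0, -0.4], [-0.3, -0.2], [-0.7, 0.7], [-0.8, -0.2], [-0.3, 0.9], [-1.1, -1.0], [-0.3, -1.5]]
block [543.85 221.27   4.12] [[-0.1, -0.1], [0.1, 0.0], [-0.0, -0.1], [0.0, 0.1]]
block [547.25 220.56   4.13] [[-0.5, 0.1], [0.5, -0.1], [0.2, 0.0], [-0.2, -0.1]]
block [545.48 221.03   4.25] [[0.0, -0.6], [0.1, -0.6], [0.1, -0.7], [0.1, -0.5], [-1.2, 0.0], [-0.2, -0.2], [-0.4, -0.1], [-0.9, -0.2]]
(510, 390, 3) (510, 402, 3)
```

View pics/c2.png

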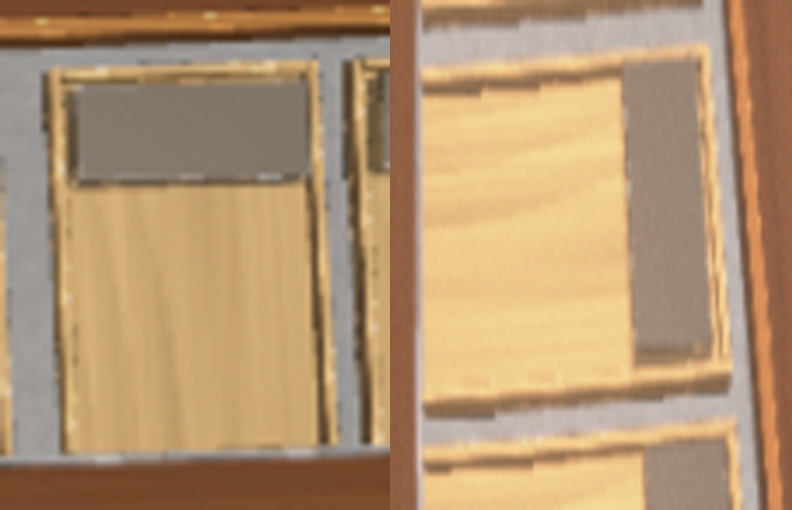

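Run:
```python
from fit import *
def px(n,p): return np.array([(p[0]+.5)/6-.5+335,(p[1]+.5)/6-.5+132]) if n=="top" else np.array([(p[0]-390+.5)/3.5-.5+215,(p[1]+.5)/6-.5+265])
t=[((45,70),(.088,.061,.026)),((318,62),(.088,-.061,.026)),((57,453),(-.088,.061,.026)),((338,444),(-.088,-.061,.026))]
s=[((423,68),(-.088,.061,.026)),((710,45),(.088,.061,.026)),((730,372),(.088,-.061,.026)),((423,403),(-.088,-.061,.026))]
a,b=.0225,.053
ft=[((77,83),(a,b,.036)),((308,83),(a,-b,.036)),((308,180),(-a,-b,.036)),((77,182),(-a,b,.036))]
mk=lambda n,l:[(n,px(n,p),q) for p,q in l]
for o in(mk("top",t),mk("side",s),mk("top",t)+mk("side",s),mk("top",ft)): print(*fit(o,(.56,-.22,0)))
o=env.observe(); print(o["t"],o["tool_pos"],o["tcp_rot"],o["contact_force"])
```

```text
[ 5.5798e+02 -2.1666e+02  2.7000e-01] [[0.2, -0.3], [-0.3, -0.3], [0.8, 0.1], [-0.6, 0.5]]
[ 5.6105e+02 -2.1873e+02  4.5000e-01] [[-0.5, -0.1], [0.0, -0.3], [1.1, 0.5], [-0.4, -0.1]]
[ 5.5979e+02 -2.1801e+02  4.1000e-01] [[0.6, -0.9], [0.1, -1.0], [1.3, -0.5], [-0.0, -0.2], [-1.1, -0.5], [-0.6, -0.5], [0.4, 0.2], [-1.0, -0.5]]
[ 613.3  -217.97   -1.25] [[-0.6, -0.0], [0.3, -0.1], [0.7, 0.2], [-0.4, -0.1]]
1.25 [0.1303037  0.5085764  0.23872671] [[-9.68723826e-01  2.48141388e-01  4.67280249e-06]
 [ 2.48141388e-01  9.68723826e-01  3.22274599e-06]
 [-3.72695844e-06  4.28146652e-06 -1.00000000e+00]] [ 0.99293997 -0.73692779 -0.25597008]
```

```bash
cat > g.py <<'E'
import sys,numpy as np
from h import env
from scipy.spatial.transform import Rotation as R
# target x y z (mm), heading of tool y (deg)
X,Y,Z,yaw=map(float,sys.argv[1:5]); o=env.observe(); M=np.array(o["tcp_rot"]); p=np.array(o["tool_pos"])
y=np.array([np.cos(np.radians(yaw)),np.sin(np.radians(yaw)),0]); z=np.array([0,0,-1.]); G=np.c_[np.cross(y,z),y,z]
d=M.T@(np.array([X,Y,Z])/1e3-p)/.6; r=R.from_matrix(M.T@G).as_rotvec()/np.pi
print("t",round(o["t"],2),"shift",np.round(d,4),"turn",np.round(r,4),"F",np.round(o["contact_force"],1),"gap",round(o["finger_gap"],3),"pos",np.round(p*1e3,1),"yaw",round(np.degrees(np.arctan2(M[1,1],M[0,1])),2),"q",np.round(o["joints"],2))
E
python3 g.py 545.5 221 110 4.1
```

```text
t 1.25 shift [-0.7893 -0.2926  0.2145] turn [0.     0.     0.3974] F [ 1.  -0.7 -0.3] gap 1.002 pos [130.3 508.6 238.7] yaw 75.63 q [ 1.1   0.31  1.5  -0.    1.33 -0.22]
```

Call:
step_arm([
  {"x":-0.789,"y":-0.293,"z":0.2145,"az":0.397},
  {"x":-0.789,"y":-0.293,"z":0.2145,"az":0.397},
  {"x":-0.789,"y":-0.293,"z":0.2145,"az":0.397},
  {"x":-0.789,"y":-0.293,"z":0.2145,"az":0.397},
  {"x":-0.789,"y":-0.293,"z":0.2145,"az":0.397},
  {"x":-0.789,"y":-0.293,"z":0.2145,"az":0.397},
  {"x":-0.789,"y":-0.293,"z":0.2145,"az":0.397},
  {"x":-0.789,"y":-0.293,"z":0.2145,"az":0.397},
], claw=0)

```text
invalid input at $.rows[0]: expected keys x, y, z, ax, ay, az
```

```bash
python3 g.py 545.5 221 70 4.1
```

```text
t 1.25 shift [-0.7893 -0.2926  0.2812] turn [0.     0.     0.3974] F [ 1.  -0.7 -0.3] gap 1.002 pos [130.3 508.6 238.7] yaw 75.63 q [ 1.1   0.31  1.5  -0.    1.33 -0.22]
```

Call:
step_arm([
  {"x":-0.789,"y":-0.293,"z":0.2145,"ax":0,"ay":0,"az":0.397},
  {"x":-0.789,"y":-0.293,"z":0.2145,"ax":0,"ay":0,"az":0.397},
  {"x":-0.789,"y":-0.293,"z":0.2145,"ax":0,"ay":0,"az":0.397},
  {"x":-0.789,"y":-0.293,"z":0.2145,"ax":0,"ay":0,"az":0.397},
  {"x":-0.789,"y":-0.293,"z":0.2145,"ax":0,"ay":0,"az":0.397},
  {"x":-0.789,"y":-0.293,"z":0.2145,"ax":0,"ay":0,"az":0.397},
  {"x":-0.789,"y":-0.293,"z":0.2145,"ax":0,"ay":0,"az":0.397},
  {"x":-0.789,"y":-0.293,"z":0.2145,"ax":0,"ay":0,"az":0.397},
], claw=0)

```text
t: 2.05
tool_pos: [0.4503, 0.2862, 0.1396]
tcp_rot: [[-0.113, 0.994, 0.0], [0.994, 0.113, 0.0], [0.0, 0.0, -1.0]]
contact_force: [0.2, 1.4, 0.4]
finger_gap: 0.995
gripper_force: 0.0
```

```bash
python3 g.py 545.5 221 60 4.1
```

```text
t 2.05 shift [-0.126   0.1452  0.1327] turn [ 0.0001 -0.      0.0134] F [0.2 1.4 0.4] gap 0.995 pos [450.3 286.2 139.6] yaw 6.51 q [0.35 0.43 1.61 0.   1.11 0.23]
```

Call:
step_arm([
  {"x":-0.126,"y":0.145,"z":0.1327,"ax":0,"ay":0,"az":0.0134},
  {"x":-0.126,"y":0.145,"z":0.1327,"ax":0,"ay":0,"az":0.0134},
  {"x":-0.126,"y":0.145,"z":0.1327,"ax":0,"ay":0,"az":0.0134},
  {"x":-0.126,"y":0.145,"z":0.1327,"ax":0,"ay":0,"az":0.0134},
  {"x":-0.126,"y":0.145,"z":0.1327,"ax":0,"ay":0,"az":0.0134},
  {"x":-0.126,"y":0.145,"z":0.1327,"ax":0,"ay":0,"az":0.0134},
  {"x":-0.126,"y":0.145,"z":0.1327,"ax":0,"ay":0,"az":0.0134},
  {"x":-0.126,"y":0.145,"z":0.1327,"ax":0,"ay":0,"az":0.0134},
], claw=0)

```text
t: 2.85
tool_pos: [0.544, 0.2238, 0.0612]
tcp_rot: [[-0.079, 0.997, 0.001], [0.997, 0.079, 0.0], [0.0, 0.001, -1.0]]
contact_force: [-0.8, 1.2, 0.2]
finger_gap: 0.996
gripper_force: 0.0
```

```bash
python3 g.py 545.5 221 24 4.1
```

```text
t 2.85 shift [-0.0048  0.0021  0.0619] turn [ 0.0004 -0.      0.0024] F [-0.8  1.2  0.2] gap 0.996 pos [544.  223.8  61.2] yaw 4.53 q [0.19 0.64 1.5  0.   1.01 0.11]
```

Call:
step_arm([
  {"x":-0.003,"y":0.001,"z":0.062,"ax":0,"ay":0,"az":0.001},
  {"x":-0.003,"y":0.001,"z":0.062,"ax":0,"ay":0,"az":0.001},
  {"x":-0.003,"y":0.001,"z":0.062,"ax":0,"ay":0,"az":0.001},
  {"x":-0.003,"y":0.001,"z":0.062,"ax":0,"ay":0,"az":0.001},
  {"x":-0.003,"y":0.001,"z":0.062,"ax":0,"ay":0,"az":0.001},
  {"x":-0.003,"y":0.001,"z":0.062,"ax":0,"ay":0,"az":0.001},
  {"x":-0.003,"y":0.001,"z":0.062,"ax":0,"ay":0,"az":0.001},
  {"x":-0.003,"y":0.001,"z":0.062,"ax":0,"ay":0,"az":0.001},
], claw=0)

```text
t: 3.65
tool_pos: [0.545, 0.2213, 0.0233]
tcp_rot: [[-0.075, 0.997, 0.0], [0.997, 0.075, 0.0], [-0.0, 0.0, -1.0]]
contact_force: [-0.0, 0.1, -0.4]
finger_gap: 1.0
gripper_force: 0.0
```

```bash
python3 g.py 545.5 221 24 4.1; python3 -c "
from h import *
cv2.imwrite('pics/s1.png',env.read_camera('side'))
o=env.observe();print(o['tool_pos'],o['t'])"
```

```text
t 3.65 shift [-0.0005  0.0007 -0.0011] turn [0.0001 0.     0.001 ] F [-0.   0.1 -0.4] gap 1.0 pos [545.  221.3  23.3] yaw 4.28 q [ 0.19  0.69  1.52 -0.    0.93  0.11]
[0.54502323 0.22128063 0.02325552] 3.7
```

Call:
step_arm([
  {"x":0,"y":0,"z":-0.001,"ax":0,"ay":0,"az":0},
  {"x":0,"y":0,"z":-0.001,"ax":0,"ay":0,"az":0},
  {"x":0,"y":0,"z":-0.001,"ax":0,"ay":0,"az":0},
  {"x":0,"y":0,"z":-0.001,"ax":0,"ay":0,"az":0},
  {"x":0,"y":0,"z":-0.001,"ax":0,"ay":0,"az":0},
  {"x":0,"y":0,"z":-0.001,"ax":0,"ay":0,"az":0},
  {"x":0,"y":0,"z":-0.001,"ax":0,"ay":0,"az":0},
  {"x":0,"y":0,"z":-0.001,"ax":0,"ay":0,"az":0},
], claw=1)

```text
t: 4.5
tool_pos: [0.545, 0.2213, 0.0237]
tcp_rot: [[-0.075, 0.997, 0.0], [0.997, 0.075, 0.0], [-0.0, 0.0, -1.0]]
contact_force: [0.8, -0.1, -0.5]
finger_gap: 0.506
gripper_force: 30.0
```

```bash
python3 - <<'E'
from h import *
t=env.read_camera('top');s=env.read_camera('side')
a=cv2.resize(t[130:225,150:260],None,fx=3.6,fy=3.6,interpolation=cv2.INTER_CUBIC)
b=cv2.resize(s[90:185,210:310],None,fx=3.6,fy=3.6,interpolation=cv2.INTER_CUBIC)
cv2.imwrite("pics/c3.png",np.hstack([a,b]));print(a.shape)
E
python3 g.py 545.5 221 24 4.1
```

```text
(342, 396, 3)
t 4.6 shift [-0.0005  0.0008 -0.0005] turn [0.    0.    0.001] F [ 0.5 -0.4  0.8] gap 0.5 pos [545.  221.3  23.7] yaw 4.28 q [ 0.19  0.69  1.52 -0.    0.93  0.11]
```

View pics/c3.png

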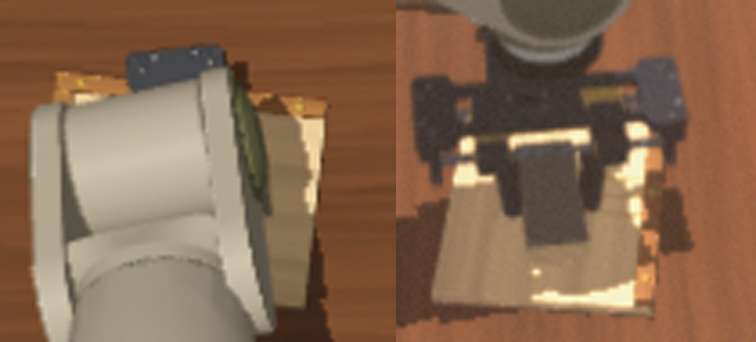

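```bash
python3 g.py 588.2 264.5 24 -7.1
```

```text
t 4.6 shift [ 0.0664  0.0772 -0.0005] turn [ 0.     -0.      0.0632] F [ 0.5 -0.4  0.8] gap 0.5 pos [545.  221.3  23.7] yaw 4.28 q [ 0.19  0.69  1.52 -0.    0.93  0.11]
```

Slide there gradually.

Call:
step_arm([
  {"x":0.011,"y":0.013,"z":0,"ax":0,"ay":0,"az":0.01},
  {"x":0.022,"y":0.026,"z":0,"ax":0,"ay":0,"az":0.021},
  {"x":0.033,"y":0.039,"z":0,"ax":0,"ay":0,"az":0.032},
  {"x":0.044,"y":0.052,"z":0,"ax":0,"ay":0,"az":0.042},
  {"x":0.055,"y":0.065,"z":0,"ax":0,"ay":0,"az":0.053},
  {"x":0.066,"y":0.077,"z":0,"ax":0,"ay":0,"az":0.063},
  {"x":0.066,"y":0.077,"z":0,"ax":0,"ay":0,"az":0.063},
  {"x":0.066,"y":0.077,"z":0,"ax":0,"ay":0,"az":0.063},
])

```text
t: 5.4
tool_pos: [0.588, 0.2643, 0.0237]
tcp_rot: [[0.122, 0.993, 0.0], [0.993, -0.122, 0.0], [0.0, 0.0, -1.0]]
contact_force: [0.3, 0.7, 0.8]
finger_gap: 0.504
gripper_force: 30.0
```

```bash
python3 g.py 589.7 276.4 24 -7.1
```

```text
t 5.4 shift [ 0.0204  0.0003 -0.0004] turn [ 0.0001 -0.0001  0.0006] F [0.3 0.7 0.8] gap 0.504 pos [588.  264.3  23.7] yaw -7.0 q [0.24 0.79 1.32 0.   1.03 0.36]
```

Call:
step_arm([
  {"x":0.004,"y":0,"z":0,"ax":0,"ay":0,"az":0},
  {"x":0.007,"y":0,"z":0,"ax":0,"ay":0,"az":0},
  {"x":0.01,"y":0,"z":0,"ax":0,"ay":0,"az":0},
  {"x":0.011,"y":0,"z":0,"ax":0,"ay":0,"az":0},
  {"x":0.012,"y":0,"z":0,"ax":0,"ay":0,"az":0},
  {"x":0.013,"y":0,"z":0,"ax":0,"ay":0,"az":0},
  {"x":0.0135,"y":0,"z":0,"ax":0,"ay":0,"az":0},
  {"x":0.0135,"y":0,"z":0,"ax":0,"ay":0,"az":0},
])

```text
t: 6.2
tool_pos: [0.589, 0.2716, 0.0237]
tcp_rot: [[0.123, 0.992, -0.001], [0.992, -0.123, -0.001], [-0.001, -0.001, -1.0]]
contact_force: [-1.4, -5.6, 2.1]
finger_gap: 0.509
gripper_force: 30.0
```

Call:
step_arm([
  {"x":0.0005,"y":0,"z":0,"ax":0,"ay":0,"az":0},
  {"x":0.001,"y":0,"z":0,"ax":0,"ay":0,"az":0},
  {"x":0.0015,"y":0,"z":0,"ax":0,"ay":0,"az":0},
  {"x":0.002,"y":0,"z":0,"ax":0,"ay":0,"az":0},
  {"x":0.002,"y":0,"z":0,"ax":0,"ay":0,"az":0},
  {"x":0.002,"y":0,"z":0,"ax":0,"ay":0,"az":0},
  {"x":0.002,"y":0,"z":0,"ax":0,"ay":0,"az":0},
  {"x":0.002,"y":0,"z":0,"ax":0,"ay":0,"az":0},
])

```text
t: 7.0
tool_pos: [0.589, 0.2717, 0.0237]
tcp_rot: [[0.123, 0.992, -0.002], [0.992, -0.123, -0.003], [-0.003, -0.001, -1.0]]
contact_force: [-4.0, -11.8, 4.6]
finger_gap: 0.503
gripper_force: 30.0
```

Call:
step_arm([
  {"x":-0.0005,"y":0.004,"z":0,"ax":0,"ay":0,"az":0},
  {"x":-0.001,"y":0.007,"z":0,"ax":0,"ay":0,"az":0},
  {"x":-0.001,"y":0.009,"z":0,"ax":0,"ay":0,"az":0},
  {"x":-0.001,"y":0.01,"z":0,"ax":0,"ay":0,"az":0},
  {"x":-0.001,"y":0.011,"z":0,"ax":0,"ay":0,"az":0},
  {"x":-0.001,"y":0.012,"z":0,"ax":0,"ay":0,"az":0},
  {"x":-0.001,"y":0.012,"z":0,"ax":0,"ay":0,"az":0},
  {"x":-0.001,"y":0.012,"z":0,"ax":0,"ay":0,"az":0},
])

```text
t: 7.8
tool_pos: [0.5931, 0.2711, 0.0238]
tcp_rot: [[0.121, 0.993, -0.009], [0.993, -0.121, -0.003], [-0.004, -0.009, -1.0]]
contact_force: [-20.2, -10.2, 15.8]
finger_gap: 0.511
gripper_force: 30.0
```

```bash
python3 g.py 597.1 271.4 24 -7.1
```

```text
t 7.8 shift [ 0.0013  0.0066 -0.0004] turn [-0.0028  0.0014  0.0007] F [-20.2 -10.2  15.8] gap 0.511 pos [593.1 271.1  23.8] yaw -6.98 q [ 0.25  0.81  1.28 -0.    1.06  0.37]
```

Call:
step_arm([
  {"x":0,"y":-0.002,"z":0,"ax":0,"ay":0,"az":0},
  {"x":0,"y":-0.003,"z":0,"ax":0,"ay":0,"az":0},
  {"x":0,"y":-0.004,"z":0,"ax":0,"ay":0,"az":0},
  {"x":0,"y":-0.004,"z":0,"ax":0,"ay":0,"az":0},
  {"x":0,"y":-0.004,"z":0,"ax":0,"ay":0,"az":0},
  {"x":0,"y":-0.004,"z":0,"ax":0,"ay":0,"az":0},
  {"x":0,"y":-0.004,"z":0,"ax":0,"ay":0,"az":0},
  {"x":0,"y":-0.004,"z":0,"ax":0,"ay":0,"az":0},
])

```text
t: 8.6
tool_pos: [0.5929, 0.2711, 0.0238]
tcp_rot: [[0.122, 0.992, -0.003], [0.992, -0.122, -0.003], [-0.003, -0.003, -1.0]]
contact_force: [-7.0, -8.9, 7.4]
finger_gap: 0.505
gripper_force: 30.0
```

```bash
python3 - <<'E'
from h import *
s=env.read_camera('side'); cv2.imwrite("pics/side3.png",s)
b=cv2.resize(s[95:185,210:310],None,fx=6.5,fy=6.5,interpolation=cv2.INTER_CUBIC)
b=(255*(b/255.)**.6).astype(np.uint8)
cv2.imwrite("pics/c4.png",b)
E
python3 g.py 597.1 271.4 24 -7.1
```

```text
t 8.65 shift [ 0.0013  0.0069 -0.0004] turn [-0.001   0.0009  0.0004] F [-7.9 -8.8  6.9] gap 0.505 pos [592.9 271.1  23.8] yaw -7.02 q [ 0.25  0.81  1.28 -0.    1.05  0.37]
```

View pics/c4.png

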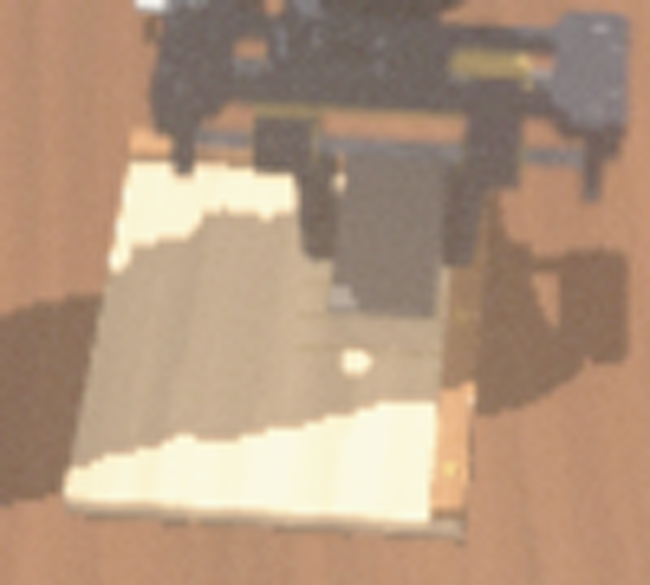

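Run:
```python
from h import *
v=(.5509,.2380,np.radians(-6.86)); c,s=np.cos(v[2]),np.sin(v[2])
for q in [(.066,-.015,.012),(.021,-.015,.012),(.066,-.015,.036),(.021,-.015,.036),(.066,-.105,.012),(.08,-.105,.02),(-.08,-.105,.012),(-.08,.091,.012),(.066,-.05,.012)]:
    p=proj("side",[v[0]+c*q[0]-s*q[1],v[1]+s*q[0]+c*q[1],q[2]])[0]
    print(q,np.round((p-[210,95]+.5)*6.5-.5))
```

```text
(0.066, -0.015, 0.012) [446. 356.]
(0.021, -0.015, 0.012) [337. 350.]
(0.066, -0.015, 0.036) [447. 315.]
(0.021, -0.015, 0.036) [337. 310.]
(0.066, -0.105, 0.012) [434. 522.]
(0.08, -0.105, 0.02) [470. 511.]
(-0.08, -0.105, 0.012) [ 67. 502.]
(-0.08, 0.091, 0.012) [128. 165.]
(0.066, -0.05, 0.012) [441. 418.]
```

The block sits against the end stop, but a strip of about 4 mm still shows at the back fence (crop 435–447). The upward force suggests the far finger is catching the fence. I'll back off, regrip higher and push again.

Call:
step_arm([
  {"x":-0.002,"y":-0.005,"z":0,"ax":0,"ay":0,"az":0},
  {"x":-0.002,"y":-0.01,"z":0,"ax":0,"ay":0,"az":0},
  {"x":-0.002,"y":-0.015,"z":0,"ax":0,"ay":0,"az":0},
  {"x":-0.002,"y":-0.02,"z":0,"ax":0,"ay":0,"az":0},
  {"x":-0.002,"y":-0.02,"z":0,"ax":0,"ay":0,"az":0},
  {"x":-0.002,"y":-0.02,"z":0,"ax":0,"ay":0,"az":0},
  {"x":-0.002,"y":-0.02,"z":0,"ax":0,"ay":0,"az":0},
  {"x":-0.002,"y":-0.02,"z":0,"ax":0,"ay":0,"az":0},
])

```text
t: 9.45
tool_pos: [0.5815, 0.2726, 0.0237]
tcp_rot: [[0.123, 0.992, -0.001], [0.992, -0.123, -0.0], [-0.0, -0.001, -1.0]]
contact_force: [-2.5, -2.0, 4.1]
finger_gap: 0.507
gripper_force: 30.0
```

Call:
step_arm([
  {"x":0,"y":0,"z":0,"ax":0,"ay":0,"az":0},
  {"x":0,"y":0,"z":0,"ax":0,"ay":0,"az":0},
  {"x":0,"y":0,"z":0,"ax":0,"ay":0,"az":0},
  {"x":0,"y":0,"z":-0.004,"ax":0,"ay":0,"az":0},
  {"x":0,"y":0,"z":-0.009,"ax":0,"ay":0,"az":0},
  {"x":0,"y":0,"z":-0.009,"ax":0,"ay":0,"az":0},
  {"x":0,"y":0,"z":-0.009,"ax":0,"ay":0,"az":0},
  {"x":0,"y":0,"z":-0.009,"ax":0,"ay":0,"az":0},
], claw=0.4)

```text
t: 10.25
tool_pos: [0.5818, 0.2726, 0.0291]
tcp_rot: [[0.123, 0.992, -0.0], [0.992, -0.123, -0.0], [-0.0, -0.0, -1.0]]
contact_force: [0.0, -0.1, -0.0]
finger_gap: 0.603
gripper_force: 0.0
```

Call:
step_arm([
  {"x":0,"y":0,"z":0,"ax":0,"ay":0,"az":0},
  {"x":0,"y":0,"z":0,"ax":0,"ay":0,"az":0},
  {"x":0,"y":0,"z":0,"ax":0,"ay":0,"az":0},
  {"x":0,"y":0,"z":0,"ax":0,"ay":0,"az":0},
  {"x":0,"y":0,"z":0,"ax":0,"ay":0,"az":0},
  {"x":0,"y":0.005,"z":0,"ax":0,"ay":0,"az":0},
  {"x":0,"y":0.01,"z":0,"ax":0,"ay":0,"az":0},
  {"x":0,"y":0.012,"z":0,"ax":0,"ay":0,"az":0},
], claw=1)

```text
t: 11.05
tool_pos: [0.5894, 0.2716, 0.0291]
tcp_rot: [[0.123, 0.992, 0.0], [0.992, -0.123, -0.0], [0.0, 0.0, -1.0]]
contact_force: [-1.8, -1.9, -0.6]
finger_gap: 0.506
gripper_force: 30.0
```

```bash
python3 g.py 597.1 271.4 29 -7.1
```

```text
t 11.05 shift [0.0013 0.0127 0.0001] turn [ 0.0001 -0.      0.0002] F [-1.8 -1.9 -0.6] gap 0.506 pos [589.4 271.6  29.1] yaw -7.07 q [ 0.25  0.79  1.3  -0.    1.05  0.37]
```

Call:
step_arm([
  {"x":0,"y":0.003,"z":0,"ax":0,"ay":0,"az":0},
  {"x":0,"y":0.006,"z":0,"ax":0,"ay":0,"az":0},
  {"x":0,"y":0.008,"z":0,"ax":0,"ay":0,"az":0},
  {"x":0,"y":0.009,"z":0,"ax":0,"ay":0,"az":0},
  {"x":0,"y":0.01,"z":0,"ax":0,"ay":0,"az":0},
  {"x":0,"y":0.011,"z":0,"ax":0,"ay":0,"az":0},
  {"x":0,"y":0.011,"z":0,"ax":0,"ay":0,"az":0},
  {"x":0,"y":0.011,"z":0,"ax":0,"ay":0,"az":0},
])

```text
t: 11.85
tool_pos: [0.5955, 0.2708, 0.0291]
tcp_rot: [[0.123, 0.992, -0.0], [0.992, -0.123, -0.0], [-0.0, -0.0, -1.0]]
contact_force: [-0.8, -2.4, 1.2]
finger_gap: 0.503
gripper_force: 30.0
```

```bash
python3 g.py 597.1 271.4 29 -7.1
```

```text
t 11.85 shift [0.0013 0.0025 0.0001] turn [-0.      0.0001  0.0002] F [-0.8 -2.4  1.2] gap 0.503 pos [595.5 270.8  29.1] yaw -7.06 q [ 0.25  0.8   1.28 -0.    1.06  0.37]
```

Past the earlier stop with no force, so it was the finger on the fence. I'll creep on.

Call:
step_arm([
  {"x":0,"y":0.001,"z":0,"ax":0,"ay":0,"az":0},
  {"x":0,"y":0.002,"z":0,"ax":0,"ay":0,"az":0},
  {"x":0,"y":0.0025,"z":0,"ax":0,"ay":0,"az":0},
  {"x":0,"y":0.003,"z":0,"ax":0,"ay":0,"az":0},
  {"x":0,"y":0.0035,"z":0,"ax":0,"ay":0,"az":0},
  {"x":0,"y":0.004,"z":0,"ax":0,"ay":0,"az":0},
  {"x":0,"y":0.004,"z":0,"ax":0,"ay":0,"az":0},
  {"x":0,"y":0.004,"z":0,"ax":0,"ay":0,"az":0},
])

```text
t: 12.65
tool_pos: [0.5964, 0.2707, 0.0291]
tcp_rot: [[0.123, 0.992, -0.004], [0.992, -0.123, -0.0], [-0.001, -0.004, -1.0]]
contact_force: [-10.0, -2.2, 5.9]
finger_gap: 0.506
gripper_force: 30.0
```

Call:
step_arm([
  {"x":0.0005,"y":0,"z":0,"ax":0,"ay":0,"az":0},
  {"x":0.001,"y":0,"z":0,"ax":0,"ay":0,"az":0},
  {"x":0.0015,"y":0,"z":0,"ax":0,"ay":0,"az":0},
  {"x":0.002,"y":0.0005,"z":0,"ax":0,"ay":0,"az":0},
  {"x":0.0025,"y":0.001,"z":0,"ax":0,"ay":0,"az":0},
  {"x":0.0025,"y":0.001,"z":0,"ax":0,"ay":0,"az":0},
  {"x":0.0025,"y":0.001,"z":0,"ax":0,"ay":0,"az":0},
  {"x":0.0025,"y":0.001,"z":0,"ax":0,"ay":0,"az":0},
])

```text
t: 13.45
tool_pos: [0.5965, 0.2708, 0.0291]
tcp_rot: [[0.123, 0.992, -0.007], [0.992, -0.123, -0.003], [-0.004, -0.007, -1.0]]
contact_force: [-16.7, -10.3, 10.1]
finger_gap: 0.505
gripper_force: 30.0
```

```bash
python3 g.py 597.1 271.4 29 -7.1
```

```text
t 13.45 shift [0.0011 0.0009 0.0001] turn [-0.0021  0.0012  0.0003] F [-16.7 -10.3  10.1] gap 0.505 pos [596.5 270.8  29.1] yaw -7.06 q [ 0.25  0.81  1.27 -0.    1.07  0.37]
```

Call:
step_arm([
  {"x":-0.0025,"y":-0.004,"z":0,"ax":0,"ay":0,"az":0},
  {"x":-0.0025,"y":-0.004,"z":0,"ax":0,"ay":0,"az":0},
  {"x":-0.0025,"y":-0.004,"z":0,"ax":0,"ay":0,"az":0},
  {"x":-0.0025,"y":-0.002,"z":0,"ax":0,"ay":0,"az":0},
  {"x":-0.0025,"y":0,"z":0,"ax":0,"ay":0,"az":0},
  {"x":-0.0025,"y":0.002,"z":0,"ax":0,"ay":0,"az":0},
  {"x":-0.0025,"y":0.003,"z":0,"ax":0,"ay":0,"az":0},
  {"x":-0.0025,"y":0.003,"z":0,"ax":0,"ay":0,"az":0},
], claw=0.43)

```text
t: 14.25
tool_pos: [0.5993, 0.2708, 0.029]
tcp_rot: [[0.123, 0.992, -0.003], [0.992, -0.123, 0.0], [-0.0, -0.003, -1.0]]
contact_force: [-6.9, 0.9, 5.0]
finger_gap: 0.572
gripper_force: 3.3
```

```bash
python3 g.py 597.1 271.4 29 -7.1
```

```text
t 14.25 shift [ 0.0006 -0.0038  0.0001] turn [-0.0009  0.      0.0003] F [-6.9  0.9  5. ] gap 0.572 pos [599.3 270.8  29. ] yaw -7.05 q [0.25 0.81 1.26 0.   1.07 0.37]
```

Run:
```python
from h import *
s=env.read_camera('side')
b=cv2.resize(s[95:185,210:310],None,fx=6.5,fy=6.5,interpolation=cv2.INTER_CUBIC)
cv2.imwrite("pics/c5.png",(255*(b/255.)**.6).astype(np.uint8))
```

```text
(no output)
```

View pics/c5.png

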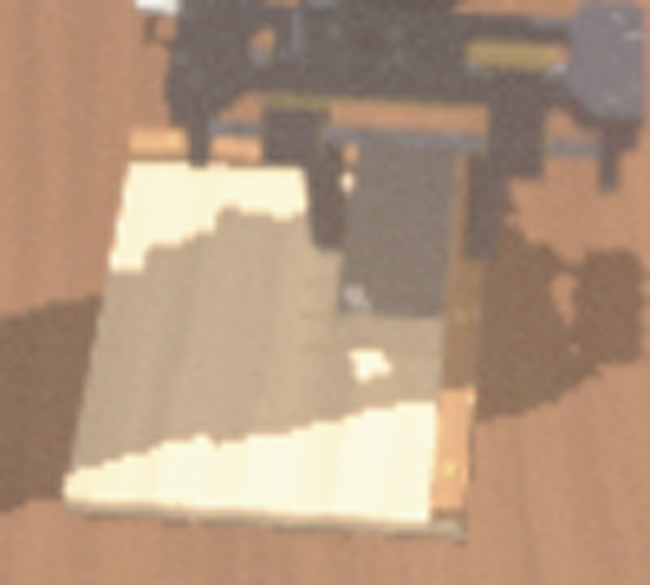

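Call:
step_arm([
  {"x":0,"y":-0.003,"z":0,"ax":0,"ay":0,"az":0},
  {"x":0,"y":-0.0055,"z":0,"ax":0,"ay":0,"az":0},
  {"x":0,"y":-0.0055,"z":0,"ax":0,"ay":0,"az":0},
  {"x":0,"y":-0.0055,"z":0,"ax":0,"ay":0,"az":0},
  {"x":0,"y":-0.0055,"z":0,"ax":0,"ay":0,"az":0},
  {"x":0,"y":-0.0055,"z":0,"ax":0,"ay":0,"az":0},
  {"x":0,"y":-0.0055,"z":0,"ax":0,"ay":0,"az":0},
  {"x":0,"y":-0.0055,"z":0,"ax":0,"ay":0,"az":0},
], claw=1)

```text
t: 15.1
tool_pos: [0.5965, 0.2711, 0.0291]
tcp_rot: [[0.123, 0.992, -0.001], [0.992, -0.123, 0.0], [0.0, -0.001, -1.0]]
contact_force: [-6.3, 3.3, 3.3]
finger_gap: 0.504
gripper_force: 30.0
```

Now flush: the right edge is at 445 on the fence and the near end is at the 106 line. Lift.

Call:
step_arm([
  {"x":-0.001,"y":-0.001,"z":-0.004,"ax":0,"ay":0,"az":0},
  {"x":-0.001,"y":-0.001,"z":-0.012,"ax":0,"ay":0,"az":0},
  {"x":-0.001,"y":-0.001,"z":-0.025,"ax":0,"ay":0,"az":0},
  {"x":-0.001,"y":-0.001,"z":-0.045,"ax":0,"ay":0,"az":0},
  {"x":-0.001,"y":-0.001,"z":-0.07,"ax":0,"ay":0,"az":0},
  {"x":-0.001,"y":-0.001,"z":-0.1,"ax":0,"ay":0,"az":0},
  {"x":-0.001,"y":-0.001,"z":-0.12,"ax":0,"ay":0,"az":0},
  {"x":-0.001,"y":-0.001,"z":-0.12,"ax":0,"ay":0,"az":0},
])

```text
t: 15.9
tool_pos: [0.5974, 0.2704, 0.1038]
tcp_rot: [[0.123, 0.992, 0.004], [0.992, -0.123, 0.001], [0.002, 0.004, -1.0]]
contact_force: [0.1, -0.6, -0.0]
finger_gap: 0.506
gripper_force: 30.0
```

```bash
python3 g.py 523 -218.5 101 0.4;python3 g.py 523 -218.5 29 0.4
```

```text
t 15.9 shift [-0.8239 -0.023   0.0033] turn [ 0.0013 -0.0004 -0.0414] F [ 0.1 -0.6 -0. ] gap 0.506 pos [597.4 270.4 103.8] yaw -7.05 q [ 0.25  0.72  1.23 -0.    1.19  0.37]
t 15.9 shift [-0.8241 -0.0235  0.1233] turn [ 0.0013 -0.0004 -0.0414] F [ 0.1 -0.6 -0. ] gap 0.506 pos [597.4 270.4 103.8] yaw -7.05 q [ 0.25  0.72  1.23 -0.    1.19  0.37]
```

Call:
step_arm([
  {"x":-0.03,"y":0,"z":0,"ax":0,"ay":0,"az":0},
  {"x":-0.09,"y":0,"z":0,"ax":0,"ay":0,"az":-0.005},
  {"x":-0.15,"y":-0.003,"z":0,"ax":0,"ay":0,"az":-0.01},
  {"x":-0.22,"y":-0.006,"z":0,"ax":0,"ay":0,"az":-0.015},
  {"x":-0.29,"y":-0.01,"z":0,"ax":0,"ay":0,"az":-0.02},
  {"x":-0.36,"y":-0.013,"z":0,"ax":0,"ay":0,"az":-0.025},
  {"x":-0.43,"y":-0.016,"z":0,"ax":0,"ay":0,"az":-0.03},
  {"x":-0.49,"y":-0.018,"z":0,"ax":0,"ay":0,"az":-0.035},
])

```text
t: 16.7
tool_pos: [0.5488, -0.0222, 0.1008]
tcp_rot: [[0.013, 1.0, -0.001], [1.0, -0.013, 0.0], [0.0, -0.001, -1.0]]
contact_force: [0.4, 0.2, -1.0]
finger_gap: 0.507
gripper_force: 30.0
```

```bash
python3 g.py 523 -218.5 101 0.4
```

```text
t 16.7 shift [-3.278e-01 -3.860e-02 -3.000e-04] turn [-0.0002 -0.     -0.0064] F [ 0.4  0.2 -1. ] gap 0.507 pos [548.8 -22.2 100.8] yaw -0.75 q [-0.25  0.51  1.59 -0.    1.04 -0.24]
```

Call:
step_arm([
  {"x":-0.06,"y":-0.007,"z":0,"ax":0,"ay":0,"az":-0.001},
  {"x":-0.12,"y":-0.014,"z":0,"ax":0,"ay":0,"az":-0.002},
  {"x":-0.18,"y":-0.021,"z":0,"ax":0,"ay":0,"az":-0.003},
  {"x":-0.24,"y":-0.028,"z":0,"ax":0,"ay":0,"az":-0.005},
  {"x":-0.29,"y":-0.034,"z":0,"ax":0,"ay":0,"az":-0.006},
  {"x":-0.32,"y":-0.038,"z":0,"ax":0,"ay":0,"az":-0.0064},
  {"x":-0.32,"y":-0.038,"z":0,"ax":0,"ay":0,"az":-0.0064},
  {"x":-0.32,"y":-0.038,"z":0,"ax":0,"ay":0,"az":-0.0064},
])

```text
t: 17.5
tool_pos: [0.524, -0.2115, 0.1007]
tcp_rot: [[-0.006, 1.0, -0.001], [1.0, 0.006, 0.001], [0.001, -0.001, -1.0]]
contact_force: [-0.5, 0.4, -0.8]
finger_gap: 0.503
gripper_force: 30.0
```

```bash
python3 g.py 523 -218.5 51 0.4
```

```text
t 17.5 shift [-0.0116 -0.0017  0.0828] turn [-0.0002 -0.0002 -0.0002] F [-0.5  0.4 -0.8] gap 0.503 pos [ 524.  -211.5  100.7] yaw 0.37 q [-0.59  0.54  1.54  0.    1.06 -0.6 ]
```

Call:
step_arm([
  {"x":-0.01,"y":-0.001,"z":0.02,"ax":0,"ay":0,"az":0},
  {"x":-0.01,"y":-0.001,"z":0.05,"ax":0,"ay":0,"az":0},
  {"x":-0.01,"y":-0.001,"z":0.07,"ax":0,"ay":0,"az":0},
  {"x":-0.01,"y":-0.001,"z":0.083,"ax":0,"ay":0,"az":0},
  {"x":-0.01,"y":-0.001,"z":0.083,"ax":0,"ay":0,"az":0},
  {"x":-0.01,"y":-0.001,"z":0.083,"ax":0,"ay":0,"az":0},
  {"x":-0.01,"y":-0.001,"z":0.083,"ax":0,"ay":0,"az":0},
  {"x":-0.01,"y":-0.001,"z":0.083,"ax":0,"ay":0,"az":0},
])

```text
t: 18.3
tool_pos: [0.5239, -0.2181, 0.0519]
tcp_rot: [[-0.007, 1.0, 0.001], [1.0, 0.007, -0.001], [-0.001, 0.001, -1.0]]
contact_force: [1.6, 0.5, -0.5]
finger_gap: 0.504
gripper_force: 30.0
```

```bash
python3 g.py 523 -218.5 29.1 0.4
python3 - <<'E'
from h import *
s=env.read_camera('side'); cv2.imwrite("pics/side6.png",s)
b=cv2.resize(s[220:350,200:330],None,fx=4.6,fy=4.6,interpolation=cv2.INTER_CUBIC)
cv2.imwrite("pics/c6.png",(255*(b/255.)**.6).astype(np.uint8))
# predicted block corners (side cam bias removed relative: x+4,y-0.8) and tray walls
for z in(.034,.058):
  for a in(-.0225,.0225):
    for l in(-.053,.053): print(z,a,l,np.round((proj("side",[.523+a,-.2183+l,z])[0]-[200,220]+.5)*4.6-.5))
E
```

```text
t 18.3 shift [-0.0006 -0.0016  0.038 ] turn [0.0003 0.0002 0.    ] F [ 1.6  0.5 -0.5] gap 0.504 pos [ 523.9 -218.1   51.9] yaw 0.4 q [-0.6   0.61  1.57 -0.    0.96 -0.61]
0.034 -0.0225 -0.053 [173. 486.]
0.034 -0.0225 0.053 [170. 262.]
0.034 0.0225 -0.053 [278. 482.]
0.034 0.0225 0.053 [268. 258.]
0.058 -0.0225 -0.053 [170. 467.]
0.058 -0.0225 0.053 [167. 238.]
0.058 0.0225 -0.053 [278. 463.]
0.058 0.0225 0.053 [268. 234.]
```

View pics/c6.png

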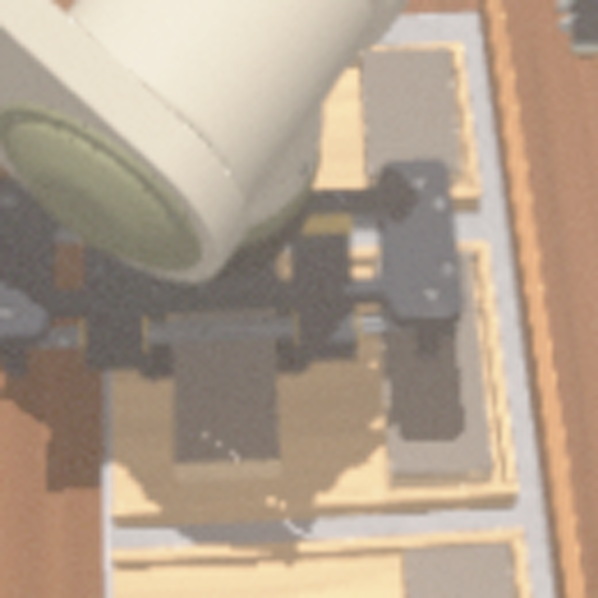

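Block near end at row 463 (top) and 480 (bottom) of the crop. It is inside the near wall (row ~497), clear of the filed block (x>388), and agrees with the prediction. Lower.

Call:
step_arm([
  {"x":0,"y":-0.001,"z":0.01,"ax":0,"ay":0,"az":0},
  {"x":0,"y":-0.001,"z":0.02,"ax":0,"ay":0,"az":0},
  {"x":0,"y":-0.001,"z":0.026,"ax":0,"ay":0,"az":0},
  {"x":0,"y":-0.001,"z":0.03,"ax":0,"ay":0,"az":0},
  {"x":0,"y":-0.001,"z":0.032,"ax":0,"ay":0,"az":0},
  {"x":0,"y":-0.001,"z":0.034,"ax":0,"ay":0,"az":0},
  {"x":0,"y":-0.001,"z":0.035,"ax":0,"ay":0,"az":0},
  {"x":0,"y":-0.001,"z":0.035,"ax":0,"ay":0,"az":0},
])

```text
t: 19.15
tool_pos: [0.5231, -0.218, 0.0303]
tcp_rot: [[-0.007, 1.0, 0.0], [1.0, 0.007, -0.0], [-0.0, 0.0, -1.0]]
contact_force: [-1.0, 0.2, -1.6]
finger_gap: 0.502
gripper_force: 30.0
```

```bash
python3 g.py 523.3 -218.1 29.1 0.4
```

```text
t 19.15 shift [-0.0002  0.0004  0.0021] turn [ 0.  0. -0.] F [-1.   0.2 -1.6] gap 0.502 pos [ 523.1 -218.    30.3] yaw 0.4 q [-0.6   0.64  1.58 -0.    0.91 -0.61]
```

Call:
step_arm([
  {"x":0,"y":0,"z":0.0005,"ax":0,"ay":0,"az":0},
  {"x":0,"y":0,"z":0.001,"ax":0,"ay":0,"az":0},
  {"x":0,"y":0,"z":0.0015,"ax":0,"ay":0,"az":0},
  {"x":0,"y":0,"z":0.002,"ax":0,"ay":0,"az":0},
  {"x":0,"y":0,"z":0.0023,"ax":0,"ay":0,"az":0},
  {"x":0,"y":0,"z":0.0026,"ax":0,"ay":0,"az":0},
  {"x":0,"y":0,"z":0.0026,"ax":0,"ay":0,"az":0},
  {"x":0,"y":0,"z":0.0026,"ax":0,"ay":0,"az":0},
])

```text
t: 19.95
tool_pos: [0.5231, -0.218, 0.029]
tcp_rot: [[-0.007, 1.0, 0.0], [1.0, 0.007, -0.0], [-0.0, 0.0, -1.0]]
contact_force: [-1.2, 0.7, 4.5]
finger_gap: 0.503
gripper_force: 30.0
```

Touched down on the floor. Open, then lift clear.

Call:
step_arm([
  {"x":0,"y":0,"z":0,"ax":0,"ay":0,"az":0},
  {"x":0,"y":0,"z":0,"ax":0,"ay":0,"az":0},
  {"x":0,"y":0,"z":0,"ax":0,"ay":0,"az":0},
  {"x":0,"y":0,"z":0,"ax":0,"ay":0,"az":0},
  {"x":0,"y":0,"z":0,"ax":0,"ay":0,"az":0},
  {"x":0,"y":0,"z":-0.01,"ax":0,"ay":0,"az":0},
  {"x":0,"y":0,"z":-0.03,"ax":0,"ay":0,"az":0},
  {"x":0,"y":0,"z":-0.06,"ax":0,"ay":0,"az":0},
], claw=0.3)

```text
t: 20.75
tool_pos: [0.5229, -0.2178, 0.0655]
tcp_rot: [[-0.007, 1.0, -0.001], [1.0, 0.007, 0.0], [0.001, -0.001, -1.0]]
contact_force: [0.7, 0.2, -0.7]
finger_gap: 0.7
gripper_force: 0.0
```

Call:
step_arm([
  {"x":0,"y":0,"z":-0.05,"ax":0,"ay":0,"az":0},
  {"x":0,"y":0,"z":-0.12,"ax":0,"ay":0,"az":0},
  {"x":0.07,"y":-0.05,"z":-0.18,"ax":0,"ay":0,"az":0},
  {"x":0.14,"y":-0.1,"z":-0.2,"ax":0,"ay":0,"az":0},
  {"x":0.21,"y":-0.13,"z":-0.2,"ax":0,"ay":0,"az":0},
  {"x":0.28,"y":-0.15,"z":-0.2,"ax":0,"ay":0,"az":0},
  {"x":0.35,"y":-0.15,"z":-0.2,"ax":0,"ay":0,"az":0},
  {"x":0.35,"y":-0.15,"z":-0.2,"ax":0,"ay":0,"az":0},
])

```text
t: 21.55
tool_pos: [0.4308, -0.0047, 0.1861]
tcp_rot: [[-0.012, 1.0, 0.002], [1.0, 0.012, 0.0], [0.0, 0.002, -1.0]]
contact_force: [-0.2, 1.0, -0.7]
finger_gap: 0.701
gripper_force: 0.0
```

Run:
```python
from h import *
t=env.read_camera('top'); s=env.read_camera('side'); cv2.imwrite("pics/t9.png",t)
a=cv2.resize(t[130:217,335:400],None,fx=6,fy=6,interpolation=cv2.INTER_CUBIC)
b=cv2.resize(s[220:350,200:330],None,fx=4,fy=4,interpolation=cv2.INTER_CUBIC)
cv2.imwrite("pics/c9.png",np.hstack([a[:520],b])) if a.shape[0]>=520 else None
```

```text
(no output)
```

View pics/c9.png

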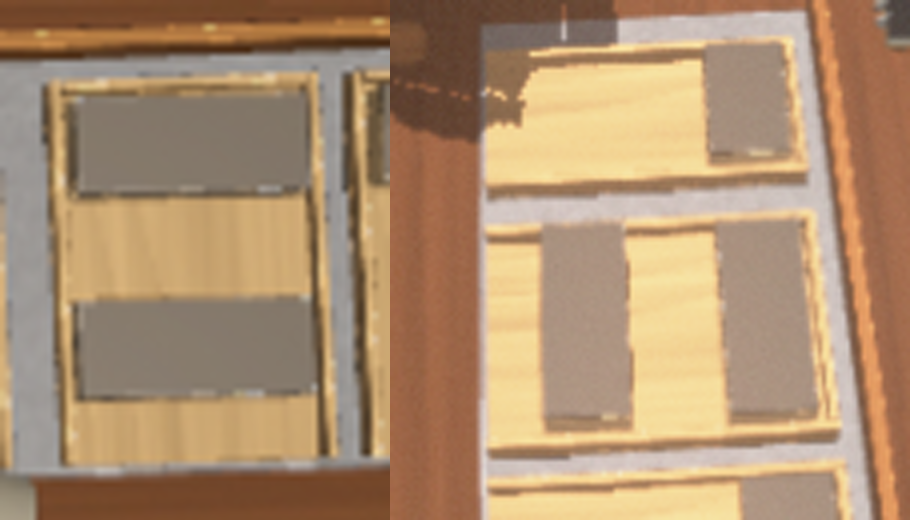

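The long block lies flat and square across the near part of the long tray (left half, 77–315 × 298–397), between the walls and parallel to the filed one. The filed block has not moved.

```bash
python3 -c "
from cell import env
print(env.close_job())"
```

```text
the job is handed in; nothing more can be done
None
```

The long block (106 mm) was slid flush into the fence corner and filed square in the near part of the long tray. I set it down gently and handed the job in at about 21.7 s; the first slide caught a finger on the back fence at about 25 N, so I regripped higher.

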